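# Return the sample jar to the carousel, turn it to the front and hold

## Robot

A 6-joint arm with a two-finger parallel gripper is mounted at the origin on the work surface. World frame = base frame: x ahead of the robot, y to its left, z up, the work surface at z = 0. Lengths are in m, angles in rad, forces in N, time in s.
With the tool pointing down it reaches from about 0.4 to 0.825 m from the base axis. Payload 7 kg.
Tool frame: the origin (TCP) lies on the centre line of the jaws, within the pads' length; the fingertips stand 22 mm ahead of it and the grasp point (between the pads) lies 3 mm ahead of it; z points along the fingers, y is the line along which they close (so a half turn about z gives the same grasp; the last joint's range is limited). The gripper opens to 88 mm and grips with 3 to 60 N. Pads are 19 mm wide; open, the fingers measure 130 mm over their backs; the gripper's body (78 mm by 193 mm) begins 47 mm behind the grasp point.
Start: joints at [1.601, 0.359, 0.012, 0, -1.224, -0.288], TCP at [0.172, 0.653, 0.249] pointing down, gripper open.
Joint ranges: [-3.07, 3.07], [-1.43, 2.12], [-1.02, 1.25], [-3.03, 1.67], [-3.05, -0], [-3.03, 3.03]. Speed limits (rad/s): [2.39, 2.39, 3.01, 3.14, 3.14, 3.14].

## Interface

Orientations are given as [roll, pitch, yaw] about the fixed x, y, z axes, in that order (R = Rz(yaw) Ry(pitch) Rx(roll)).
In Python, from station import monitor, viewer, order gives the robot as it stands. The module is installed in compiled form; this text tells all that it offers.
- The arm moves only by the tool servo_tool, never from a script. Its argument "targets" is a list of rows, each an object with "angular": the turn, a rotation vector about the tool's x, y, z in degrees, a list of three; "xyz": the shift along the tool's x, y, z in cm, a list of three; "claw": the finger opening in cm, from 0 to 8.76. A call has 1 to 20 rows; each row shifts and turns the commanded pose from where the row before left it, along the tool's axes as they then stand; what a row does not reach is not made up. A row lasts 1/10 s, in which the tool goes at most 50 mm and 8.59 degrees, less where a joint would pass 70% of its speed; a pose out of reach is approached as far as the arm can. A call is refused whole if a number of a shift passes 5 or a number of a turn 8.59, either way. A call with a gripper value outside its range is refused whole. The fingers move at their own pace and stop on an object; "force" is the grip in N (left out, the last holds). Time passes only in rows, so rows that do not move let the fingers close. It gives the time, the measured TCP pose, the force, the opening and the grip force at its end, in the units of the state.
- monitor.get_state(): the state, without advancing time (a new reading comes with each control period).
- viewer.grab_frame(name): name is "scene" or "top" or "wrist"; returns a dict with "color" (384x512x3 uint8, blue, green, red), "fovy" (degrees; the focal length in pixels is half the picture's height over the tangent of half this angle, whatever the lens; pixels are square), "cx", "cy" (the principal point, pixels), "R" (3x3) and "t" (3): a world point X has camera coordinates R X + t. Camera axes: x right, y down, z forward; pixel columns grow to the right and rows downward; lengths in m; the calibration is good to about 2 mm. A picture is of the moment at which its call begins. There is no depth.
- order.job_done(): hands the job in; it is judged then, once.
The state is a dict: "t": time; "q": joint angles; "qd": joint speeds; "joint_efforts": joint torques, N m; "eef_pos": TCP position; "ee_rot": TCP orientation; "force": force on the tool from outside, world axes, zero at the start; "moment": the same for the moment, N m; "width": finger opening in m; "gripper_force": force on a finger pad.
Only numpy, scipy, OpenCV 4.12 (cv2) and the standard library are available. Lean on these libraries where they do the work, as an engineer would, in place of code of your own. Each camera call takes 0.05 s, during which the arm holds its last target. There are 200 camera calls.

## Task

Put the small glass cherry jar with the ball knob on its lid back into its own collar on the wooden carousel, the empty collar that fits it snugly; set it down upright without dropping it in, and let go of it. Then turn the carousel by its tall upright peg until that jar stands squarely in front of the brass pointer, and finish while still gripping the peg between the fingers, holding the carousel still (do not let go at the end). Leave the other jars and the other things on the bench where they are.

Things in the scene. Friction and masses are not known exactly. Their poses are not given: they have to be found in the camera images.
- jar: The whole loose jar described under jar_mid; origin at the centre of its underside, z up.
- jar_mid (a point): Centre of the loose jar with the ball knob, half-way up (36 mm above its underside): glass cylinder 46 mm wide, 50 mm tall, with cherries in it; flat steel lid 44 mm wide (50 to 58 mm up) with a steel ball knob of 18 mm; 72 mm tall in all, 90 to 180 g. It stands upright on the bench to the left or right of the carousel; the big jar stands on the other side. z is its upright axis.
- own_place (a point): Where the jar belongs: centre of the seat (disc top, 35 mm above the bench) inside the middle-sized of three empty wooden collars, 85 mm from the carousel's axis; it turns with the carousel. The collar is 18 mm tall, inner diameter 51 mm (57 at the flared mouth), outer 61 to 67 mm. Seated, the jar's centre is 36 mm above this point.
- peg_grip (a point): Grip point on the carousel's upright peg, 15 mm below its top: round wooden sleeve, diameter 18 mm, free to spin on a fixed upright pin 110 mm from the axis; its top is 148 mm above the bench, this point 133 mm. The tallest thing on the carousel (a seated jar reaches 107 mm). It turns with the disc and is 144 degrees counter-clockwise, from above, from the jar's own collar.
- axis (a point): Point on the carousel's vertical axis at the disc's top face, 35 mm above the bench. Wooden disc, diameter 270 mm. Counter-clockwise from above, every 72 degrees: the jar's own collar, a wide empty collar (inside 68 mm), the peg, a narrow empty collar (36 mm), a fixed open square caddy 56 mm wide, 34 mm tall. The point's x axis points away from the pointer.
- front_spot (a point): Point fixed to the base (it does not turn), 85 mm from the axis towards the brass pointer, 35 mm above the bench: own_place lies here when the jar stands squarely in front of the pointer. The pointer is a brass cone lying on a tongue of the base on the robot's side, 152 to 188 mm from the axis, tip towards the axis, top 38 mm above the bench.
- carousel (a joint): Angle of the carousel in rad, counter-clockwise from above positive; 0 (or any whole turn) when the jar's own collar is in front of the pointer. It turns freely both ways without stops, with a light drag (about 0.12 N m), and stays where it is left. It starts anywhere from 0.75 to 5.5.
- peg: The whole peg described under peg_grip; origin at the foot of its sleeve, 44 mm above the bench, z up; its yaw means nothing.
- big_jar_mid (a point): Centre of a bigger jar with a flat lid, diameter 62 mm, 85 mm tall, loose on the bench beside the carousel; to be left alone.
- small_jar_mid (a point): Centre of a narrow jar with a flat lid, diameter 32 mm, 50 mm tall, loose on the bench left of and behind the carousel; to be left alone.
- gauge: White plastic sizing plate with four round holes, 200 x 60 x 5 mm, lying flat at the back left; origin under its centre. To be left alone.
- tray: Shallow wooden tray, 170 x 150 x 30 mm, on the bench at the back right; origin under its centre. To be left alone.
- brush: Hand brush lying on the bench at the far left, near the robot. To be left alone.
- mug: White mug, about 80 mm wide and 90 mm tall, on the bench at the far right. To be left alone.

How it is judged:
By the outcome, as a careful person would: the job done as asked, in the order asked, and still so for the second after the job is handed in, while the arm keeps its last pose, push and grip.
It also fails if it takes over 67 s, if anything falls off the work surface, if the arm or the gripper's body presses on something with over 40 N, if the wrist force passes 120 N, or if a joint passes its speed limit or range.

## Working session

There is one attempt and no reset: what is moved stays moved. The work goes in short steps, Python scripts to look and compute and a tool call to move; the robot and the scene stay as the last step left them, time stands still between calls to the robot, and variables do not carry over. Pictures are saved under pics/ and viewed, at most 10 in all, crops included, and the job is handed in when it is done.

Besides the shell and the picture viewer there is one more tool, called after "Request:" by a JSON object that holds its "method" and its "body". servo_tool: Moves the arm, as the interface text tells. Its arguments: {"type":"object","properties":{"targets":{"type":"array"},"force":{"type":"number"}},"required":["targets"]}

```bash
mkdir -p pics
cat > h.py <<'E'
import numpy as np, cv2
from station import monitor, viewer, order
def grab(n,save=None):
    f=viewer.grab_frame(n); f['color']=np.array(f['color'])
    if save: cv2.imwrite('pics/'+save,f['color'])
    return f
def foc(f): return f['color'].shape[0]/2/np.tan(np.radians(f['fovy'])/2)
def ray(f,u,v):
    R=np.array(f['R']);t=np.array(f['t']);k=foc(f)
    d=R.T@np.array([(u-f['cx'])/k,(v-f['cy'])/k,1.]); return -R.T@t,d
def plane(f,u,v,z):
    c,d=ray(f,u,v); return c+d*(z-c[2])/d[2]
def proj(f,X):
    p=np.array(f['R'])@np.array(X)+np.array(f['t']);k=foc(f)
    return p[0]/p[2]*k+f['cx'],p[1]/p[2]*k+f['cy']
E
python3 - <<'E'
from h import *
a=grab('scene');b=grab('top')
cv2.imwrite('pics/a.png',a['color']);cv2.imwrite('pics/b.png',b['color'])
for f in(a,b):print(f['fovy'],f['cx'],f['cy'],-np.array(f['R']).T@f['t'])
s=monitor.get_state();print(s)
E
```

```text
56.30190902843914 250.43103439810326 189.99344083996766 [ 1.17195965 -0.6558264   0.82549265]
52.094091397136545 252.22095193984669 195.75073871873093 [ 0.27263076 -0.00679906  1.47060373]
{'t': 0.1, 'q': array([ 1.60108127e+00,  3.59317618e-01,  1.11992998e-02, -2.94168960e-04,
       -1.22411791e+00, -2.88071538e-01]), 'qd': array([ 0.00175968, -0.00062367,  0.00064927, -0.00022503, -0.00126307,
       -0.00068968]), 'joint_efforts': array([-9.81662524e-04, -5.84165955e+01,  2.93752903e+01,  7.01545671e+00,
        1.01550415e-02, -6.05076070e-05]), 'eef_pos': array([0.17202816, 0.65231175, 0.24773868]), 'ee_rot': array([ 3.14013351e+00, -1.43956885e-04, -2.57886637e-01]), 'force': array([-0.05996372, -0.85840313, -0.21526878]), 'moment': array([0.02954761, 0.03449737, 0.04773697]), 'gripper_force': 0.0, 'width': 0.08753584823397183}
```

View pics/a.png

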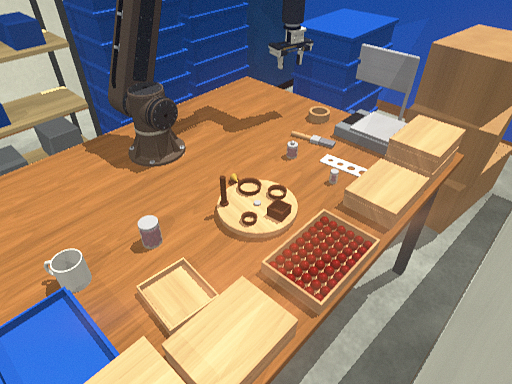

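View pics/b.png

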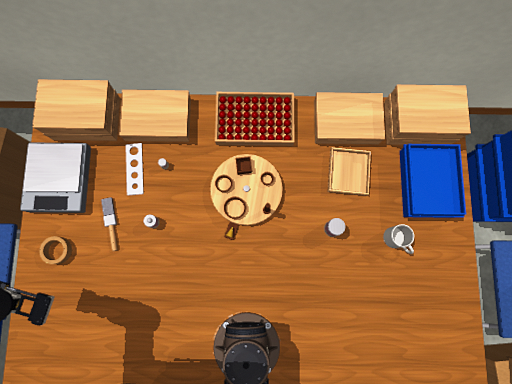

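The scene view shows everything; in the top view the carousel centre is at about (247,188), the ball-knob jar at (150,221), own collar at (224,184), wide collar (234,208), peg (267,209) and pointer (231,231). Next I measure these.

Run:
```python
from h import *
f=grab('top');im=f['color']
hsv=cv2.cvtColor(im,cv2.COLOR_BGR2HSV)
roi=np.zeros(im.shape[:2],np.uint8);cv2.circle(roi,(247,188),50,255,-1)
dark=((hsv[...,2]<100)&(roi>0)).astype(np.uint8)
n,l,st,c=cv2.connectedComponentsWithStats(dark)
for i in range(1,n):
    if st[i,4]>8: print(i,st[i],c[i],plane(f,c[i][0],c[i][1],.05).round(4))
disc=((hsv[...,1]<150)&(hsv[...,2]>140)&(roi>0)).astype(np.uint8)
cn,_=cv2.findContours(disc,cv2.RETR_EXTERNAL,cv2.CHAIN_APPROX_NONE);k=max(cn,key=cv2.contourArea)
(u,v),r=cv2.minEnclosingCircle(k);print('disc',u,v,r,cv2.fitEllipse(cv2.convexHull(k)),plane(f,u,v,.035),plane(f,u+r,v,.035))
print('jar',plane(f,150,221,.06),'pointer',plane(f,231,231,.03))
big=cv2.resize(im[120:250,130:300],None,fx=4.6,fy=4.6,interpolation=cv2.INTER_CUBIC);cv2.imwrite('pics/c.png',big)
```

```text
1 [222 142  53   5 189] [247.62962963 144.1957672 ] [0.7323 0.0044 0.05  ]
2 [236 157  16  18 200] [243.225 165.445] [0.6494 0.0196 0.05  ]
3 [261 173  12  12  51] [266.41176471 177.29411765] [ 0.6054 -0.0672  0.05  ]
4 [216 176  16  16  68] [223.07352941 182.55882353] [0.5831 0.093  0.05  ]
6 [280 181   5  23  40] [282.325 193.475] [ 0.5451 -0.1262  0.05  ]
7 [224 197  22  21  93] [233.50537634 205.01075269] [0.4996 0.0527 0.05  ]
8 [263 204   8  10  52] [266.59615385 208.82692308] [ 0.4871 -0.0685  0.05  ]
9 [275 205   7   8  23] [277.91304348 208.65217391] [ 0.4883 -0.1099  0.05  ]
13 [264 218   8   4  14] [267.78571429 219.28571429] [ 0.4487 -0.0731  0.05  ]
15 [226 222  13  15  64] [232.65625  228.171875] [0.4146 0.054  0.05  ]
16 [249 222  15   5  26] [256.80769231 224.03846154] [ 0.4308 -0.0333  0.05  ]
disc 245.8040008544922 188.89512634277344 35.90605163574219 ((245.87342834472656, 189.0341339111328), (70.40508270263672, 71.74234771728516), 85.80099487304688) [0.56339758 0.00878533 0.035     ] [ 0.5652908 -0.1251414  0.035    ]
jar [0.43553279 0.35160856 0.06      ] pointer [0.40615549 0.0606849  0.03      ]
```

View pics/c.png

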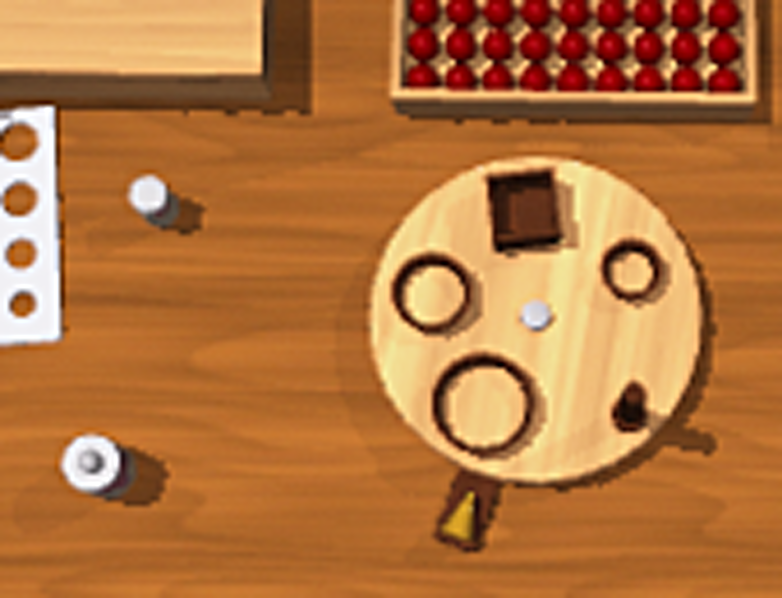

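Jar at about (0.436,0.352), axis (0.563,0.008), own collar near (0.58,0.09); sizes and radii agree with the text. Moving above the jar.

Request:
{"method": "servo_tool", "body": {"targets": [{"xyz":[3.3,2.2,0.3]},{"xyz":[3.3,2.2,0.3]},{"xyz":[3.3,2.2,0.3]},{"xyz":[3.3,2.2,0.3]},{"xyz":[3.3,2.2,0.3]},{"xyz":[3.3,2.2,0.3]},{"xyz":[3.3,2.2,0.3]},{"xyz":[3.3,2.2,0.3]},{"xyz":[3.3,2.2,0.3]},{"xyz":[3.3,2.2,0.3]},{"xyz":[0,0,0]},{"xyz":[0,0,0]}]}}

```text
invalid input
```

```bash
cat >> h.py <<'E'
from scipy.spatial.transform import Rotation as Ro
def rel(X):  # shift in tool axes, cm, to bring the TCP to X
    s=monitor.get_state(); R=Ro.from_euler('xyz',s['ee_rot'])
    return (R.inv().apply(np.array(X)-s['eef_pos'])*100).round(2)
def st():
    s=monitor.get_state();print('t',round(s['t'],2),s['eef_pos'].round(4),s['ee_rot'].round(3),'q',s['q'].round(2),'F',s['force'].round(1),'w',round(s['width'],4),'g',round(s['gripper_force'],1))
E
python3 - <<'E'
from h import *
st();f=grab('wrist','d.png');print(f['fovy'],-np.array(f['R']).T@f['t'],proj(f,[.436,.352,.06]),proj(f,[.436,.352,.0]))
E
```

```text
t 0.15 [0.172  0.6524 0.2479] [ 3.14  -0.    -0.258] q [ 1.6   0.36  0.01 -0.   -1.22 -0.29] F [ 0.4 -0.1  0. ] w 0.0875 g 0.0
60.88347342171168 [0.23918955 0.63468453 0.38368257] (np.float64(549.9143713901684), np.float64(-272.5090149042465)) (np.float64(492.555147978779), np.float64(-202.61852416097338))
```

View pics/d.png

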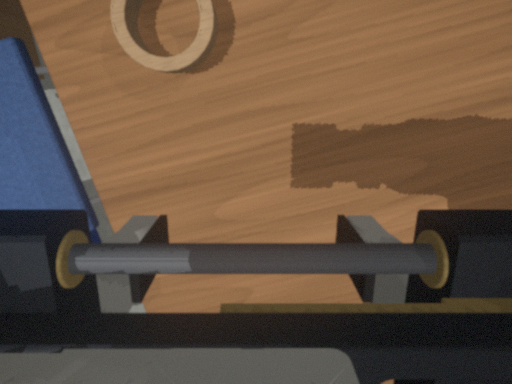

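The wrist picture shows the fingers at rows 210-320 with the view ahead along tool +x; the refused move needs every field. I'll stop about 7 cm short along tool x to see the jar.

Request:
{"method": "servo_tool", "body": {"targets": [{"xyz":[2.6,2.2,0.3],"angular":[0,0,0],"claw":8.7},{"xyz":[2.6,2.2,0.3],"angular":[0,0,0],"claw":8.7},{"xyz":[2.6,2.2,0.3],"angular":[0,0,0],"claw":8.7},{"xyz":[2.6,2.2,0.3],"angular":[0,0,0],"claw":8.7},{"xyz":[2.6,2.2,0.3],"angular":[0,0,0],"claw":8.7},{"xyz":[2.6,2.2,0.3],"angular":[0,0,0],"claw":8.7},{"xyz":[2.6,2.2,0.3],"angular":[0,0,0],"claw":8.7},{"xyz":[2.6,2.2,0.3],"angular":[0,0,0],"claw":8.7},{"xyz":[2.6,2.2,0.3],"angular":[0,0,0],"claw":8.7},{"xyz":[2.6,2.2,0.3],"angular":[0,0,0],"claw":8.7},{"xyz":[0,0,0],"angular":[0,0,0],"claw":8.7},{"xyz":[0,0,0],"angular":[0,0,0],"claw":8.7}], "force": 20}}

```text
t: 1.4
eef_pos: [0.3678, 0.373, 0.2186]
ee_rot: [-3.141, -0.0, -0.259]
force: [-1.1, 0.9, 0.3]
width: 0.0872
gripper_force: 0.0
```

Run:
```python
from h import *
st();f=grab('wrist','e.png');print(-np.array(f['R']).T@f['t'],proj(f,[.436,.352,.063]),proj(f,[.436,.352,.0]))
g=cv2.cvtColor(f['color'],cv2.COLOR_BGR2HSV)
m=((g[:200,:,1]<50)&(g[:200,:,2]>110)).astype(np.uint8)
n,l,s,c=cv2.connectedComponentsWithStats(m)
for i in range(1,n):
    if s[i,4]>150: print(s[i],c[i],plane(f,*c[i],.058),plane(f,s[i,0],c[i][1],.058),plane(f,s[i,0]+s[i,2],c[i][1],.058))
```

```text
t 1.4 [0.3678 0.373  0.2186] [-3.141 -0.    -0.259] q [ 1.17  0.13 -0.36 -0.   -1.08  0.14] F [-1.1  0.9  0.3] w 0.0872 g 0.0
[0.43493044 0.35508976 0.35448772] (np.float64(254.61278398167707), np.float64(89.51757656381443)) (np.float64(254.05099444039493), np.float64(89.90937515877624))
[114   0  39  13 294] [129.34693878   4.2755102 ] [0.52737709 0.43410484 0.058     ] [0.53059315 0.44625872 0.058     ] [0.52241988 0.41537098 0.058     ]
[  35   40   91  112 4150] [80.09228916 96.42554217] [0.46960975 0.50159814 0.058     ] [0.47974346 0.53985627 0.058     ] [0.45928999 0.46263762 0.058     ]
[ 226   63   50   52 2053] [250.63468095  88.53628836] [0.43770619 0.35509595 0.058     ] [0.44321401 0.37589169 0.058     ] [0.43203418 0.33368025 0.058     ]
```

View pics/e.png

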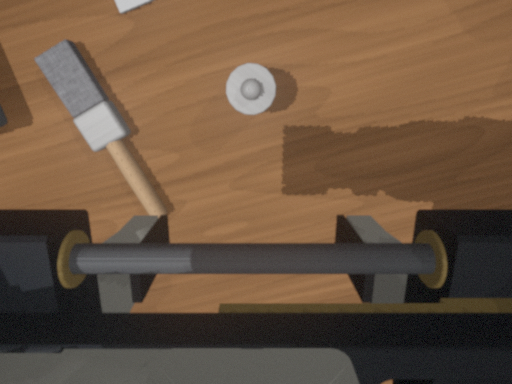

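The wrist picture shows the jar lid at (251,89), 44 mm wide as it should be: jar at (0.438,0.355). Go over it, down, and close.

Request:
{"method": "servo_tool", "body": {"targets": [{"xyz":[3.6,0,0],"angular":[0,0,0],"claw":8.7},{"xyz":[3.6,-0.06,0],"angular":[0,0,0],"claw":8.7},{"xyz":[0,0,2.5],"angular":[0,0,0],"claw":8.7},{"xyz":[0,0,3],"angular":[0,0,0],"claw":8.7},{"xyz":[0,0,3],"angular":[0,0,0],"claw":8.7},{"xyz":[0,0,3],"angular":[0,0,0],"claw":8.7},{"xyz":[0,0,3],"angular":[0,0,0],"claw":8.7},{"xyz":[0,0,2],"angular":[0,0,0],"claw":8.7},{"xyz":[0,0,0.7],"angular":[0,0,0],"claw":8.7},{"xyz":[0,0,0],"angular":[0,0,0],"claw":7},{"xyz":[0,0,0],"angular":[0,0,0],"claw":5.6},{"xyz":[0,0,0],"angular":[0,0,0],"claw":4.2},{"xyz":[0,0,0],"angular":[0,0,0],"claw":4.2},{"xyz":[0,0,0],"angular":[0,0,0],"claw":4.2},{"xyz":[0,0,0],"angular":[0,0,0],"claw":4.2},{"xyz":[0,0,0],"angular":[0,0,0],"claw":4.2}], "force": 20}}

```text
t: 3.05
eef_pos: [0.4373, 0.356, 0.0471]
ee_rot: [-3.141, -0.0, -0.258]
force: [-1.2, -0.2, 4.4]
width: 0.045
gripper_force: 20.0
```

Request:
{"method": "servo_tool", "body": {"targets": [{"xyz":[0,0,-1],"angular":[0,0,0],"claw":4.2},{"xyz":[0,0,-3],"angular":[0,0,0],"claw":4.2},{"xyz":[0,0,-4],"angular":[0,0,0],"claw":4.2},{"xyz":[0,0,-4],"angular":[0,0,0],"claw":4.2},{"xyz":[0,0,-3],"angular":[0,0,0],"claw":4.2},{"xyz":[1,2,0],"angular":[0,0,0],"claw":4.2},{"xyz":[2,3.5,0],"angular":[0,0,0],"claw":4.2},{"xyz":[2,3.5,0],"angular":[0,0,0],"claw":4.2},{"xyz":[2,3.5,0],"angular":[0,0,0],"claw":4.2},{"xyz":[2,3.5,0],"angular":[0,0,0],"claw":4.2},{"xyz":[2,3.5,0],"angular":[0,0,0],"claw":4.2},{"xyz":[1.6,2.6,0],"angular":[0,0,0],"claw":4.2},{"xyz":[0,0,0],"angular":[0,0,0],"claw":4.2},{"xyz":[0,0,0],"angular":[0,0,0],"claw":4.2},{"xyz":[0,0,0],"angular":[0,0,0],"claw":4.2}], "force": 20}}

```text
t: 4.55
eef_pos: [0.5023, 0.1102, 0.1964]
ee_rot: [3.141, 0.0, -0.258]
force: [-0.5, 0.9, -0.9]
width: 0.0451
gripper_force: 20.0
```

Run:
```python
from h import *
st();f=grab('wrist','f.png');print(-np.array(f['R']).T@f['t'],proj(f,[.58,.09,.053]))
```

```text
t 4.55 [0.5023 0.1102 0.1964] [ 3.141  0.    -0.258] q [ 0.6   0.14 -0.41 -0.   -1.02  0.72] F [-0.5  0.9 -0.9] w 0.0451 g 20.0
[0.56954685 0.09232426 0.3321781 ] (np.float64(250.82976091394656), np.float64(77.97948091586991))
```

View pics/f.png

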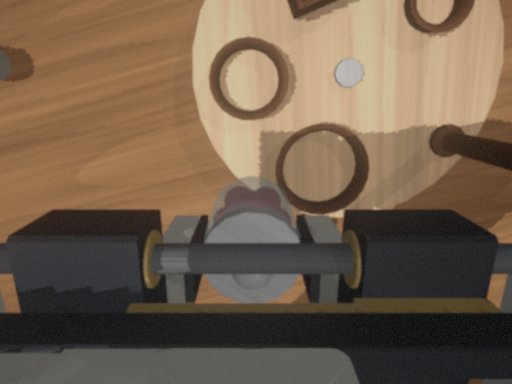

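The wrist picture shows the own collar at about (249,78), the axis cap at (348,72), the wide collar at (322,168) and the peg top at (443,140).

Run:
```python
from h import *
f=grab('wrist');g=cv2.cvtColor(f['color'],cv2.COLOR_BGR2HSV)
lab=f['color'].astype(int)
m=(g[...,2]<115).astype(np.uint8)*255; m[205:]=0
roi=np.zeros_like(m);cv2.circle(roi,(249,78),48,255,-1)
m1=m&roi
cn,h=cv2.findContours(m1,cv2.RETR_CCOMP,cv2.CHAIN_APPROX_NONE)
for c,hh in zip(cn,h[0]):
    if cv2.contourArea(c)>800:
        e=cv2.fitEllipse(c);print('inner' if hh[3]>=0 else 'outer',e)
        for z in(.053,.044,.036):
            P=plane(f,*e[0],z);w=np.linalg.norm(plane(f,e[0][0]+e[1][0]/2,e[0][1],z)-P)*2;print(z,P.round(4),round(w,4))
# axis cap, pixels
m2=((g[...,1]<45)&(g[...,2]>110)).astype(np.uint8);m2[:,:325]=0;m2[:,372:]=0;m2[:50]=0;m2[95:]=0
M=cv2.moments(m2,True);u=M['m10']/M['m00'],M['m01']/M['m00'];print('cap',M['m00'],u,plane(f,*u,.04))
```

```text
outer ((248.65687561035156, 77.76577758789062), (71.2107162475586, 76.73291015625), 176.7611541748047)
0.053 [0.5807 0.0921 0.053 ] 0.0581
0.044 [0.581  0.0921 0.044 ] 0.06
0.036 [0.5813 0.092  0.036 ] 0.0616
inner ((249.54054260253906, 79.6310043334961), (60.73971939086914, 63.495365142822266), 2.150466203689575)
0.053 [0.5791 0.0917 0.053 ] 0.0496
0.044 [0.5794 0.0917 0.044 ] 0.0512
0.036 [0.5797 0.0917 0.036 ] 0.0526
cap 635.0 (349.07244094488186, 72.26299212598425) [0.56383409 0.00830364 0.04      ]
```

Request:
{"method": "servo_tool", "body": {"targets": [{"xyz":[1.9,0,0],"angular":[0,0,0],"claw":4.2},{"xyz":[3,-0.1,0],"angular":[0,0,0],"claw":4.2},{"xyz":[3,-0.1,0],"angular":[0,0,0],"claw":4.2},{"xyz":[0,0,2],"angular":[0,0,0],"claw":4.2},{"xyz":[0,0,3],"angular":[0,0,0],"claw":4.2},{"xyz":[0,0,2.5],"angular":[0,0,0],"claw":4.2},{"xyz":[0,0,0],"angular":[0,0,0],"claw":4.2},{"xyz":[0,0,0],"angular":[0,0,0],"claw":4.2},{"xyz":[0,0,0],"angular":[0,0,0],"claw":4.2}], "force": 20}}

```text
t: 5.55
eef_pos: [0.5805, 0.0927, 0.1232]
ee_rot: [-3.14, -0.002, -0.257]
force: [-0.4, 0.5, -0.2]
width: 0.0451
gripper_force: 20.0
```

Run:
```python
from h import *
st();print(rel([.5795,.092,.0821]))
f=grab('scene');u=proj(f,[.58,.092,.06]);u=[int(a) for a in u];print(u)
cv2.imwrite('pics/g.png',cv2.resize(f['color'][u[1]-45:u[1]+45,u[0]-60:u[0]+60],None,fx=6,fy=6,interpolation=cv2.INTER_CUBIC))
```

```text
t 5.55 [0.5805 0.0927 0.1232] [-3.14e+00 -2.00e-03 -2.57e-01] q [ 0.49  0.33 -0.35  0.   -0.89  0.82] F [-0.4  0.5 -0.2] w 0.0451 g 20.0
[-0.09  0.1   4.11]
[276, 188]
```

View pics/g.png

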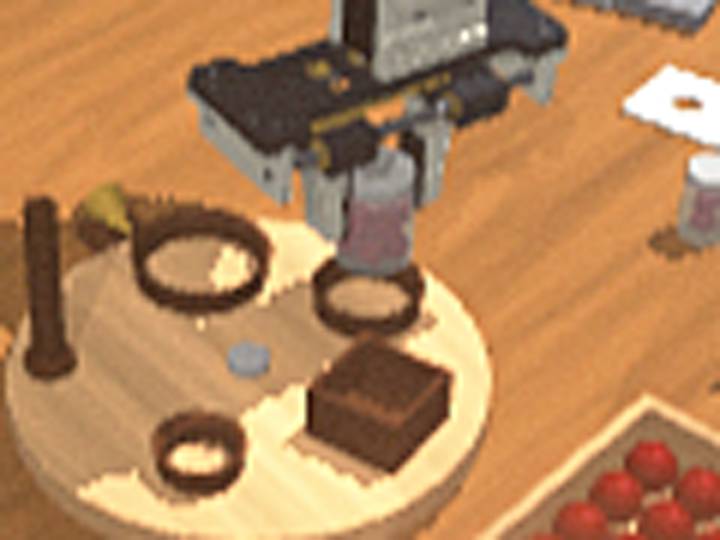

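The crop shows the jar upright, hovering over its collar (ring centre at about (368,295) in the crop). Lower it gently, the last part slowly.

Request:
{"method": "servo_tool", "body": {"targets": [{"xyz":[-0.1,0.1,0.6],"angular":[0,0,0],"claw":4.2},{"xyz":[0,0,1],"angular":[0,0,0],"claw":4.2},{"xyz":[0,0,0.5],"angular":[0,0,0],"claw":4.2},{"xyz":[0,0,0.4],"angular":[0,0,0],"claw":4.2},{"xyz":[0,0,0.4],"angular":[0,0,0],"claw":4.2},{"xyz":[0,0,0.4],"angular":[0,0,0],"claw":4.2},{"xyz":[0,0,0.3],"angular":[0,0,0],"claw":4.2},{"xyz":[0,0,0],"angular":[0,0,0],"claw":4.2},{"xyz":[0,0,0],"angular":[0,0,0],"claw":4.2}]}}

```text
t: 6.5
eef_pos: [0.5784, 0.0911, 0.0856]
ee_rot: [3.142, -0.0, -0.258]
force: [0.4, 0.5, -1.6]
width: 0.0451
gripper_force: 20.0
```

Request:
{"method": "servo_tool", "body": {"targets": [{"xyz":[0.1,-0.1,0.1],"angular":[0,0,0],"claw":4.2},{"xyz":[0,0,0.1],"angular":[0,0,0],"claw":4.2},{"xyz":[0,0,0.1],"angular":[0,0,0],"claw":4.2},{"xyz":[0,0,0.05],"angular":[0,0,0],"claw":4.2},{"xyz":[0,0,0],"angular":[0,0,0],"claw":4.2},{"xyz":[0,0,0],"angular":[0,0,0],"claw":4.2}]}}

```text
t: 7.1
eef_pos: [0.5796, 0.0918, 0.0821]
ee_rot: [-3.142, -0.0, -0.258]
force: [-0.2, 0.3, -0.2]
width: 0.0453
gripper_force: 20.0
```

Request:
{"method": "servo_tool", "body": {"targets": [{"xyz":[0,0,0.05],"angular":[0,0,0],"claw":4.2},{"xyz":[0,0,0.05],"angular":[0,0,0],"claw":4.2},{"xyz":[0,0,0],"angular":[0,0,0],"claw":4.2},{"xyz":[0,0,0],"angular":[0,0,0],"claw":4.2}]}}

```text
t: 7.5
eef_pos: [0.58, 0.0918, 0.082]
ee_rot: [-3.141, -0.001, -0.257]
force: [-1.0, -0.6, 5.6]
width: 0.045
gripper_force: 20.0
```

The seat pushes back with 5.6 N at the expected height. Release and rise.

Request:
{"method": "servo_tool", "body": {"targets": [{"xyz":[0,0,0],"angular":[0,0,0],"claw":4.8},{"xyz":[0,0,0],"angular":[0,0,0],"claw":5.4},{"xyz":[0,0,0],"angular":[0,0,0],"claw":6.2},{"xyz":[0,0,0],"angular":[0,0,0],"claw":6.2},{"xyz":[0,0,0],"angular":[0,0,0],"claw":6.2},{"xyz":[0,0,-1],"angular":[0,0,0],"claw":6.2},{"xyz":[0,0,-2],"angular":[0,0,0],"claw":6.2},{"xyz":[0,0,-3],"angular":[0,0,0],"claw":6.2},{"xyz":[0,0,-4],"angular":[0,0,0],"claw":6.2},{"xyz":[0,0,-4],"angular":[0,0,0],"claw":6.2},{"xyz":[-3,0,-2],"angular":[0,0,0],"claw":6.2},{"xyz":[-4,0,0],"angular":[0,0,0],"claw":6.2},{"xyz":[-4,0,0],"angular":[0,0,0],"claw":6.2},{"xyz":[-3,0,0],"angular":[0,0,0],"claw":6.2},{"xyz":[0,0,0],"angular":[0,0,0],"claw":6.2},{"xyz":[0,0,0],"angular":[0,0,0],"claw":6.2}]}}

```text
t: 9.1
eef_pos: [0.4442, 0.1279, 0.2423]
ee_rot: [-3.14, -0.002, -0.256]
force: [0.1, -0.0, 0.3]
width: 0.0622
gripper_force: 0.0
```

Run:
```python
from h import *
st();f=grab('wrist','i.png')
X=[.564,.0083,.04];print('axis',proj(f,X),'jar',proj(f,[.58,.092,.093]),'peg',[proj(f,[.487,-.07,z]) for z in(.05,.148)])
```

```text
t 9.1 [0.4442 0.1279 0.2423] [-3.14e+00 -2.00e-03 -2.56e-01] q [ 0.71  0.   -0.45  0.   -1.12  0.61] F [ 0.1 -0.   0.3] w 0.0622 g 0.0
axis (np.float64(342.66958562670595), np.float64(7.246742048145649)) jar (np.float64(251.9810262175437), np.float64(-1.6931674413228848)) peg [(np.float64(441.3753063998705), np.float64(68.05964887450597)), (np.float64(524.178876330095), np.float64(57.47681352617286))]
```

View pics/i.png

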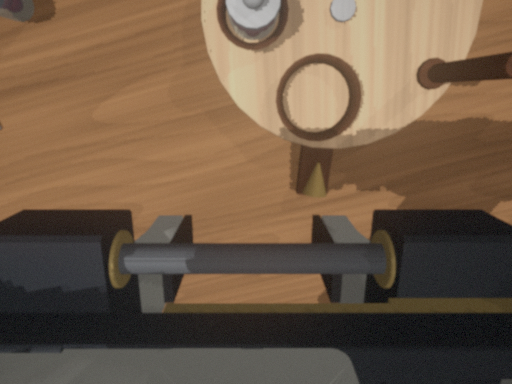

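The picture shows the jar seated in its collar at (252,10), the pointer cone at (316,180), axis cap (343,8) and peg foot (432,73). Measure the pointer direction and peg position.

```bash
cat >> h.py <<'E'
def cone(f,u0,u1,v0,v1,z=.028):
    g=cv2.cvtColor(f['color'],cv2.COLOR_BGR2HSV)
    m=((g[...,0]>20)&(g[...,0]<36)&(g[...,1]>120)&(g[...,2]>60)).astype(np.uint8)
    k=np.zeros_like(m);k[v0:v1,u0:u1]=1;m&=k
    p=np.argwhere(m)[:,::-1];M=p.mean(0);return len(p),M,plane(f,*M,z)
E
python3 - <<'E'
from h import *
A=np.array([.5638,.0083]);O=np.array([.580,.092])
for n,b in(('wrist',(290,345,150,200)),('top',(222,242,218,242))):
    f=grab(n);N,M,P=cone(f,*b);d=P[:2]-A;print(n,N,M,P,np.linalg.norm(d),np.degrees(np.arctan2(d[1],d[0])))
d=O-A;o=np.degrees(np.arctan2(d[1],d[0]));print('own',np.linalg.norm(d),o)
t=np.radians(o+144);P=A+.11*np.array([np.cos(t),np.sin(t)]);print('peg',P,rel([*P,.2423]),rel([*P,.136]))
# peg top triangulated: scene view
f=grab('scene');print(proj(f,[*P,.148]),proj(f,[*P,.05]))
f2=grab('top');print(proj(f2,[*P,.148]))
for g,u in((f,proj(f,[*P,.148])),(f2,proj(f2,[*P,.148]))):
    h=cv2.cvtColor(g['color'],cv2.COLOR_BGR2HSV);u=[int(round(x)) for x in u]
    s=h[u[1]-12:u[1]+26,u[0]-10:u[0]+11,2]<85
    for r in s[::2]:print(''.join('#' if x else '.' for x in r))
    print(u)
E
```

```text
wrist 0 [nan nan] [nan nan nan] nan nan
top 4 [229.  230.5] [0.40808029 0.06816098 0.028     ] 0.16682914523529763 158.97249451143475
own 0.0852533283807735 79.04593735660167
peg [ 0.48341127 -0.0667843 ] [ 8.68 17.8  -0.1 ] [ 8.68 17.8  10.53]
(np.float64(221.65905176888145), np.float64(176.90900698941232)) (np.float64(223.32318309457506), np.float64(200.5618222601358))
(np.float64(267.35282577696876), np.float64(205.61355478316815))
.....................
.....................
.....................
.....................
.....................
.....................
.....................
........#####........
........##.##....#...
........##..#........
.........#..#........
.........#...#.......
.........#...........
.........#..#........
.........#..##.......
.........##..#.......
..........#..#.......
..........#.##.......
.........##..........
[222, 177]
.....................
.....................
.....................
.....................
.....................
..........##.........
........#............
.......######........
......#######........
...........#.........
.....................
.....................
.....................
.....................
.....................
.....................
.....................
.....................
.....................
[267, 206]h.py:26: RuntimeWarning: Mean of empty slice.
  p=np.argwhere(m)[:,::-1];M=p.mean(0);return len(p),M,plane(f,*M,z)
  ret = um.true_divide(
```

Run:
```python
from h import *
f=grab('wrist');g=cv2.cvtColor(f['color'],cv2.COLOR_BGR2HSV)
print(g[180,294:340:3].tolist())
# tongue + cone: vs table
m=((g[...,0]>=19)&(g[...,0]<40)&(g[...,1]>90)).astype(np.uint8)
k=np.zeros_like(m);k[158:197,295:335]=1;m&=k
p=np.argwhere(m)[:,::-1]
for v in range(160,198,4):
    q=p[p[:,1]==v][:,0]
    if len(q):print(v,q.min(),q.max())
A=np.array([.5638,.0083])
for u,v,z in((318,162,.028),(314.5,192,.028),(*p.mean(0),.028)):
    P=plane(f,u,v,z);d=P[:2]-A;print(len(p),u,v,P,np.linalg.norm(d),np.degrees(np.arctan2(d[1],d[0])))
```

```text
[[15, 134, 105], [11, 133, 71], [12, 128, 78], [11, 124, 76], [13, 131, 74], [19, 137, 95], [20, 134, 110], [19, 124, 130], [19, 128, 133], [19, 129, 123], [13, 126, 85], [13, 140, 84], [14, 136, 114], [14, 121, 118], [14, 123, 120], [13, 132, 112]]
168 315 318
172 313 319
176 312 320
180 309 321
184 308 322
188 307 323
192 304 323
196 312 322
361 318 162 [0.42187252 0.05805813 0.028     ] 0.15039708126933704 160.67992337252807
361 314.5 192 [0.38933733 0.06880455 0.028     ] 0.18465650093820385 160.87319207223547
361 315.2437673130194 184.45983379501385 [0.39770726 0.06619861 0.028     ] 0.17589498738112927 160.78185126342797
```

Request:
{"method": "servo_tool", "body": {"targets": [{"xyz":[0.7,1.6,0],"angular":[0,0,0],"claw":6},{"xyz":[1.5,3,0],"angular":[0,0,0],"claw":6},{"xyz":[2,4,0],"angular":[0,0,0],"claw":6},{"xyz":[2,4,0],"angular":[0,0,0],"claw":6},{"xyz":[1.5,3,0],"angular":[0,0,0],"claw":6},{"xyz":[1,2.2,0],"angular":[0,0,0],"claw":6},{"xyz":[0,0,2],"angular":[0,0,0],"claw":6},{"xyz":[0,0,2],"angular":[0,0,0],"claw":6},{"xyz":[0,0,0],"angular":[0,0,0],"claw":6},{"xyz":[0,0,0],"angular":[0,0,0],"claw":6}]}}

```text
t: 10.4
eef_pos: [0.4832, -0.0671, 0.2011]
ee_rot: [3.141, 0.001, -0.258]
force: [-0.5, 0.6, -0.2]
width: 0.06
gripper_force: 0.0
```

Pointer direction 160.8° (tip at 150 mm, base at 185 mm, as given); own collar at 79.0°, so turn +81.7°. Lower onto the peg and grip.

Request:
{"method": "servo_tool", "body": {"targets": [{"xyz":[0,0,2],"angular":[0,0,0],"claw":6},{"xyz":[0,0,2],"angular":[0,0,0],"claw":6},{"xyz":[0,0,1.5],"angular":[0,0,0],"claw":6},{"xyz":[0,0,1],"angular":[0,0,0],"claw":6},{"xyz":[0,0,0],"angular":[0,0,0],"claw":4.5},{"xyz":[0,0,0],"angular":[0,0,0],"claw":3.2},{"xyz":[0,0,0],"angular":[0,0,0],"claw":2.2},{"xyz":[0,0,0],"angular":[0,0,0],"claw":1.4},{"xyz":[0,0,0],"angular":[0,0,0],"claw":1.4},{"xyz":[0,0,0],"angular":[0,0,0],"claw":1.4},{"xyz":[0,0,0],"angular":[0,0,0],"claw":1.4}], "force": 15}}

```text
t: 11.5
eef_pos: [0.4835, -0.0666, 0.1364]
ee_rot: [-3.141, -0.001, -0.258]
force: [1.0, 1.7, 0.9]
width: 0.0179
gripper_force: 15.0
```

Run:
```python
from h import *
st();s=monitor.get_state();yaw=s['ee_rot'][2]
A=np.array([.5638,.0083]);d=s['eef_pos'][:2]-A;a0=np.arctan2(d[1],d[0]);print(np.linalg.norm(d),np.degrees(a0))
ex=np.array([np.cos(yaw),np.sin(yaw)]);ey=np.array([np.sin(yaw),-np.cos(yaw)])
# arc of radius .11; start at measured point
n=18;a=a0+np.radians(81.75)*np.arange(n+1)/n
P=A+.11*np.c_[np.cos(a),np.sin(a)];D=np.diff(P,axis=0)*100
print(np.c_[D@ex,D@ey].round(2).tolist(),P[-1])
```

```text
t 11.5 [ 0.4835 -0.0666  0.1364] [-3.141e+00 -1.000e-03 -2.580e-01] q [ 0.27  0.16 -0.55  0.   -0.86  1.05] F [1.  1.7 0.9] w 0.0179 g 15.0
0.10977330728333067 -136.99220719372676
[[0.76, 0.44], [0.79, 0.37], [0.81, 0.31], [0.84, 0.25], [0.85, 0.18], [0.86, 0.11], [0.87, 0.04], [0.87, -0.03], [0.87, -0.1], [0.86, -0.17], [0.84, -0.23], [0.82, -0.3], [0.79, -0.36], [0.76, -0.42], [0.73, -0.48], [0.69, -0.54], [0.64, -0.59], [0.59, -0.64]] [ 0.62651194 -0.08207263]
```

Peg gripped (17.9 mm). Turn along the arc.

Request:
{"method": "servo_tool", "body": {"targets": [{"xyz":[0.38,0.22,0],"angular":[0,0,0],"claw":1.4},{"xyz":[0.38,0.22,0],"angular":[0,0,0],"claw":1.4},{"xyz":[0.79,0.37,0],"angular":[0,0,0],"claw":1.4},{"xyz":[0.81,0.31,0],"angular":[0,0,0],"claw":1.4},{"xyz":[0.84,0.25,0],"angular":[0,0,0],"claw":1.4},{"xyz":[0.85,0.18,0],"angular":[0,0,0],"claw":1.4},{"xyz":[0.86,0.11,0],"angular":[0,0,0],"claw":1.4},{"xyz":[0.87,0.04,0],"angular":[0,0,0],"claw":1.4},{"xyz":[0.87,-0.03,0],"angular":[0,0,0],"claw":1.4},{"xyz":[0.87,-0.1,0],"angular":[0,0,0],"claw":1.4},{"xyz":[0,0,0],"angular":[0,0,0],"claw":1.4}]}}

```text
t: 12.6
eef_pos: [0.554, -0.1008, 0.1363]
ee_rot: [-3.14, -0.002, -0.258]
force: [2.4, 7.8, 6.5]
width: 0.0182
gripper_force: 15.0
```

Run:
```python
from h import *
st();s=monitor.get_state();yaw=s['ee_rot'][2]
A=np.array([.5638,.0083]);d=s['eef_pos'][:2]-A;a0=np.degrees(np.arctan2(d[1],d[0]));print(np.linalg.norm(d),a0, 'goal',160.8+144-360)
```

```text
t 12.6 [ 0.554  -0.1008  0.1363] [-3.14e+00 -2.00e-03 -2.58e-01] q [ 0.17  0.28 -0.39 -0.   -0.91  1.15] F [2.4 7.8 6.5] w 0.0182 g 15.0
0.10956178873745169 -95.11433128777523 goal -55.19999999999999
```

Request:
{"method": "servo_tool", "body": {"targets": [{"xyz":[0.86,-0.17,0],"angular":[0,0,0],"claw":1.4},{"xyz":[0.84,-0.23,0],"angular":[0,0,0],"claw":1.4},{"xyz":[0.82,-0.3,0],"angular":[0,0,0],"claw":1.4},{"xyz":[0.79,-0.36,0],"angular":[0,0,0],"claw":1.4},{"xyz":[0.76,-0.42,0],"angular":[0,0,0],"claw":1.4},{"xyz":[0.73,-0.48,0],"angular":[0,0,0],"claw":1.4},{"xyz":[0.69,-0.54,0],"angular":[0,0,0],"claw":1.4},{"xyz":[0.64,-0.59,0],"angular":[0,0,0],"claw":1.4},{"xyz":[0.3,-0.32,0],"angular":[0,0,0],"claw":1.4},{"xyz":[0.29,-0.32,0],"angular":[0,0,0],"claw":1.4},{"xyz":[0,0,0],"angular":[0,0,0],"claw":1.4},{"xyz":[0,0,0],"angular":[0,0,0],"claw":1.4}]}}

```text
t: 13.8
eef_pos: [0.626, -0.0819, 0.1364]
ee_rot: [-3.141, 0.001, -0.258]
force: [-2.9, 6.7, 9.8]
width: 0.0176
gripper_force: 15.0
```

Run:
```python
from h import *
st();s=monitor.get_state()
A=np.array([.5638,.0083]);d=s['eef_pos'][:2]-A;a0=np.degrees(np.arctan2(d[1],d[0]));print(np.linalg.norm(d),a0)
f=grab('top');t=np.radians(160.8)
J=A+.085*np.array([np.cos(t),np.sin(t)]);print('exp lid',proj(f,[*J,.093]),'cap',proj(f,[*A,.04]))
im=f['color'];cv2.imwrite('pics/j.png',cv2.resize(im[140:250,180:310],None,fx=5,fy=5,interpolation=cv2.INTER_CUBIC))
```

```text
t 13.8 [ 0.626  -0.0819  0.1364] [-3.141e+00  1.000e-03 -2.580e-01] q [ 0.18  0.38 -0.23 -0.   -0.96  1.14] F [-2.9  6.7  9.8] w 0.0176 g 15.0
0.10952280913462296 -55.406789498443864
exp lid (np.float64(237.5824569423216), np.float64(207.61845628309626)) cap (np.float64(245.925883989273), np.float64(188.5234304661809))
```

View pics/j.png

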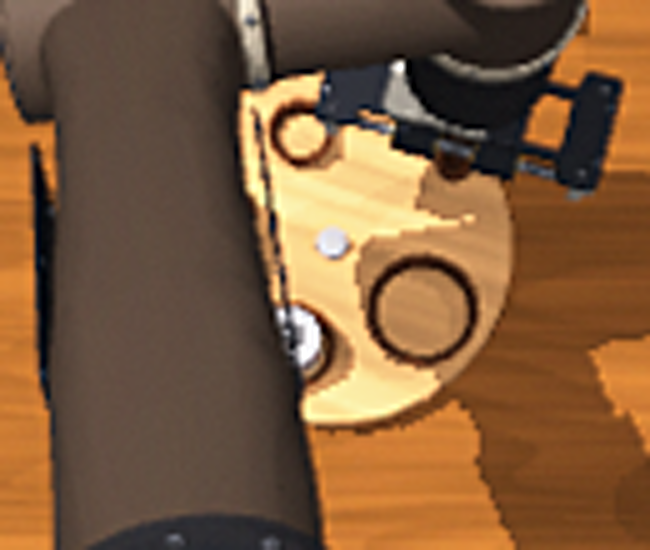

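The crop shows the jar in its collar with knob at (238.2,207.6), expected (237.6,207.6), wide collar at (264.4,202), narrow at (240.2,166.8) in the full image. I check the angle with the other collars and the scene view.

Run:
```python
from h import *
A=np.array([.5638,.0083]);f=grab('top');A2=plane(f,246.5,188.3,.04)[:2];print(A2)
for c in (A,A2):
  for u,v,z,o in((264.4,202,.053,72),(240.2,166.8,.053,216),(238.2,207.6,.093,0)):
    d=plane(f,u,v,z)[:2]-c;print(np.linalg.norm(d).round(4),(np.degrees(np.arctan2(d[1],d[0]))-o)%360)
f=grab('scene');t=np.radians(160.8);J=A+.085*np.array([np.cos(t),np.sin(t)])
print(proj(f,[*J,.107]),proj(f,[*J,.035]))
im=f['color'];cv2.imwrite('pics/k.png',cv2.resize(im[140:250,195:325],None,fx=5,fy=5,interpolation=cv2.INTER_CUBIC))
```

```text
[0.56467721 0.00618008]
0.086 160.7953016366586
0.0826 159.75261303736673
0.0842 162.18398410094994
0.0849 159.45830074680808
0.0823 161.33809288864956
0.0857 161.01422898036728
(np.float64(244.755094233355), np.float64(173.21262504947217)) (np.float64(245.0782984541756), np.float64(189.79396844852667))
```

View pics/k.png

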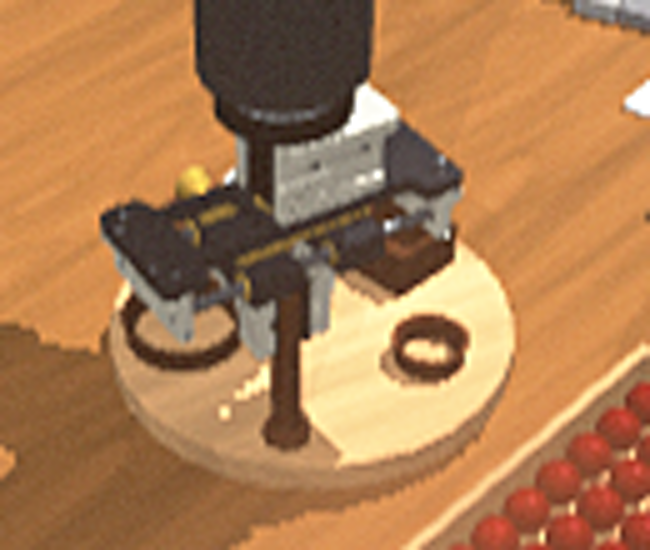

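The scene crop shows the fingers on the peg with the carousel clear; collar angles average 160.8°, equal to the pointer's. Hand in.

```bash
python3 -c "
from h import *
st();print(order.job_done())"
```

```text
t 13.95 [ 0.6259 -0.0819  0.1364] [-3.141e+00  1.000e-03 -2.580e-01] q [ 0.18  0.38 -0.23 -0.   -0.96  1.14] F [-3.5  7.2  8.6] w 0.0176 g 15.0
the job is handed in; nothing more can be done
None
```

The jar is seated and released in its own collar, the carousel is turned so it stands in front of the pointer (within about 1° by camera), the gripper is still holding the peg, and the job was handed in at 13.95 s.

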